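# Turn on the courtyard fountain

## Task

Turn the fountain on for the day: first pull the orange caps off all the jets and stand or lay them in the square tray. Then put the adjustable wrench flat over the brass hex of the stopcock, roll its worm until the jaws just fit, and turn the hex anticlockwise (seen from above) with the wrench until it comes to its stop, about a seventh of a turn; keep the fingers themselves off the hex. Finally lay the wrench back on the black rubber mat, and leave the tea things where they are.

Things in the scene. Friction and masses are not known exactly. Their poses are not given: they have to be found in the camera images.
- wrench: adjustable wrench, lies flat, 225 mm long, 0.5 kg. Origin on its underside, where the hex's centre comes when the jaws fit. x runs from the handle out of the mouth, z up. Handle 24 mm wide, 12 thick, x = -64 to -211 mm. Head block 14 thick, x = -64 to -21 (front face: throat), y = -30 to 29. Jaws reach to x = 15: fixed jaw face at y = 15 (14 wide), movable jaw on the -y side (12 wide)
- wrench_grip (a point): point on the handle 85 mm behind the wrench's origin, mid-thickness: close to the centre of mass, a good place to grip across the handle
- wrench_mid (a point): middle of the wrench's length, 97 mm behind its origin, mid-thickness
- worm_top (a point): top of the worm: brass roller 20 mm across, 20 wide, axis along the wrench's y, 43 mm behind the wrench's origin, 23 mm above its underside, 9 above the head. Knurled. Press on its top with 4 to 12 N and stroke towards the jaws (+x): the jaw closes 1 mm per 10 mm of stroke (backwards opens); lift, return, repeat. Once the jaws are tight it stops and the finger slips
- jaw (a joint): travel of the movable jaw in m: the opening is 40 mm minus this; 0.010 fits the 30 mm hex. Starts 3.5 to 6 mm. Moves only by the worm, else stays. The open mouth's middle is at wrench y = 15 mm minus half the opening
- nut_center (a point): centre of the stopcock's upright brass hex: 30 mm across flats, 34.6 over corners, 1 to 18 mm above the rim, round stub to 22 mm; this point is 9 mm up. Frame turns with it: flats face its +y and -y, so the wrench fits with its x at a multiple of 60 degrees to this x. The plate round it is flush: the wrench lies flat on the rim when over the hex. Turns stiffly (0.3 N m)
- nut (a joint): turn of the hex in rad, positive anticlockwise from above; starts 0 to 0.1, stop at 0.95
- valve: the stopcock's flush round plate, 110 mm across; origin at its centre on the rim. Its yaw plus the nut joint's value is the yaw of the hex's frame
- jetbar: fixed steel bar 250 x 40 x 20 mm (x, y, z), origin under its centre, four brass jets (20 mm thick, 24 mm tall) in a row along its x at -82.5, -27.5, 27.5 and 82.5 mm
- jet1 (a point): foot of jet 1, on top of the bar, 20 mm above the rim; a cap's origin sits here when it is on
- jet2 (a point): foot of jet 2, on top of the bar, 20 mm above the rim; a cap's origin sits here when it is on
- jet3 (a point): foot of jet 3, on top of the bar, 20 mm above the rim; a cap's origin sits here when it is on
- jet4 (a point): foot of jet 4, on top of the bar, 20 mm above the rim; a cap's origin sits here when it is on
- cap1: orange knurled cap on jet 1 (absent in some starts): 32 mm across, 32 mm tall, open below, origin at the centre of its lower rim, z up; clicked over the jet by a detent, pulls straight up off with some 5 to 12 N; clear of the jet after 30 mm
- cap2: orange knurled cap on jet 2 (absent in some starts): 32 mm across, 32 mm tall, open below, origin at the centre of its lower rim, z up; clicked over the jet by a detent, pulls straight up off with some 5 to 12 N; clear of the jet after 30 mm
- cap3: orange knurled cap on jet 3 (absent in some starts): 32 mm across, 32 mm tall, open below, origin at the centre of its lower rim, z up; clicked over the jet by a detent, pulls straight up off with some 5 to 12 N; clear of the jet after 30 mm
- cap4: orange knurled cap on jet 4 (absent in some starts): 32 mm across, 32 mm tall, open below, origin at the centre of its lower rim, z up; clicked over the jet by a detent, pulls straight up off with some 5 to 12 N; clear of the jet after 30 mm
- tray: fixed square cream melamine tray, 190 x 190 mm, walls 18 mm high and 4 mm thick, floor 4 mm thick, origin under its centre; the upturned glass stands in its +x -y corner, the rest is free
- mat: black rubber mat, fixed, 300 x 80 mm (x, y), 3 mm thick, origin under its centre; the wrench starts on it
- glass: upturned small tea glass, 54 mm across, 58 mm tall, in the tray; leave alone
- teapot: stainless teapot, about 115 mm across and 115 mm tall; leave alone
- bowl: lidded blue ceramic bowl, 110 mm across, 80 mm tall; leave alone
- tongs: small steel tongs, 150 mm long, 10 mm high; leave alone
There are look-alikes about, which are no part of the job. What is shaped like the cap3 but green or red is not meant. Leave any pink or red look-alike of the cap2 alone.

How it is judged:
On the way, in this order (a step that is already met when the one before it is completed fails the run):
1. every cap is off its jet (distance between cap1 and jet1 above 0.06 m and distance between cap2 and jet2 above 0.06 m and distance between cap3 and jet3 above 0.06 m and distance between cap4 and jet4 above 0.06 m), for 0.2 s.
2. the wrench lies flat over the hex with its jaws rolled in until they just fit it (horizontal distance between wrench and nut_center below 0.01 m and height (world z) of wrench below 0.006 m and value of joint jaw between 0.0085 and 0.013 m), for 0.2 s.
3. the hex is turned to its stop with the wrench on it (horizontal distance between wrench and nut_center below 0.01 m and height (world z) of wrench below 0.006 m and value of joint nut above 0.87 rad), for 0.2 s.
At the end, for the whole second after the job is handed in: the hex is at its stop (joint above 0.87 rad), every cap that was there is at rest in the tray, and the wrench lies at rest on the mat with its middle within 80 mm along and 40 mm across of the mat's centre (x of cap1 in the frame of tray between -0.09 and 0.09 m and y of cap1 in the frame of tray between -0.09 and 0.09 m and z of each of cap1, cap2, cap3, cap4 in the frame of tray below 0.045 m and linear speed of each of cap1, cap2, cap3, cap4, wrench below 0.03 m/s and x of cap2 in the frame of tray between -0.09 and 0.09 m and y of cap2 in the frame of tray between -0.09 and 0.09 m and x of cap3 in the frame of tray between -0.09 and 0.09 m and y of cap3 in the frame of tray between -0.09 and 0.09 m and x of cap4 in the frame of tray between -0.09 and 0.09 m and y of cap4 in the frame of tray between -0.09 and 0.09 m and value of joint nut above 0.87 rad and z of wrench_mid in the frame of mat below 0.02 m and x of wrench_mid in the frame of mat between -0.08 and 0.08 m and y of wrench_mid in the frame of mat between -0.04 and 0.04 m); the robot touches nothing.
It fails at once if the fingers bear on the hex (over 5 N) (contact force between the fingers and nut above 5 N).
It fails at once if a tea thing is shifted more than 30 mm or tipped (distance of any of glass, teapot, bowl, tongs from where it was at the start of the episode above 0.03 m or angle between any of glass, teapot, bowl, tongs's own z axis and vertical above 0.5 rad).
Of cap1, cap2, cap3, cap4 only 2 to 4 are there at a start; the rules pass over those that are not, and their reading is None.
At some moment in a run one of wrench, cap1, cap2, cap3, cap4 may be knocked a few centimetres aside while the robot is not near it.
It also fails if it takes over 210 s, if anything falls off the work surface, if the arm or the gripper's body presses on something with over 40 N, if the wrist force passes 120 N, or if a joint passes its speed limit or range.

## Robot

A 6-joint arm with a two-finger parallel gripper is mounted at the origin on the work surface. World frame = base frame: x ahead of the robot, y to its left, z up, the work surface at z = 0. Lengths are in m, angles in rad, forces in N, time in s.
With the tool pointing down it reaches from about 0.3 to 0.875 m from the base axis. Payload 6.4 kg.
Tool frame: the origin (TCP) lies midway between the tips of the shut fingers; the grasp point (between the pads) lies 19 mm behind it; z points along the fingers, y is the direction in which the jaws open and shut (so a half turn about z gives the same grasp; the last joint's range is limited). The gripper opens to 85 mm and grips with 20 to 120 N. Pads are 22 mm wide; open, the fingers measure 114 mm over their backs; the gripper's body (76 mm by 85 mm) begins 54 mm behind the grasp point. The pads swing forward as they close: fully open they stand 13 mm farther back than shut.
Start: joints at [-1.407, 0.181, 1.607, -0, 1.354, -0.206], TCP at [0.208, -0.536, 0.231] pointing down, gripper open.
Joint ranges: [-2.99, 2.99], [-0.89, 2.07], [0.3, 2.58], [-1.14, 4.28], [0, 2.63], [-3.12, 3.12]. Speed limits (rad/s): [2.57, 2.57, 3.01, 3.14, 3.14, 3.14].

## Interface

Orientations are given as a unit quaternion [w, x, y, z].
In Python, from bench import ctrl gives the robot as it stands. The module is installed in compiled form; this text tells all that it offers.
- The arm moves only by the tool arm_command, never from a script. Its argument "plan" is one flat list of numbers, 4 for each row, row after row: the shift along the tool's x, y, z in mm, then the turn about the tool's z in rad. A call has 1 to 20 rows; each row shifts and turns the commanded pose from where the row before left it, along the tool's axes as they then stand; what a row does not reach is not made up. A row lasts 1/10 s, in which the tool goes at most 50 mm and 8.59 degrees, less where a joint would pass 70% of its speed; a pose out of reach is approached as far as the arm can. A call is refused whole if a number of a shift passes 50 or a number of a turn 0.15, either way. A call with a gripper value outside its range is refused whole. "grip" is the opening, from 0 (shut) to 1 (fully open), set as the call begins (left out, the last holds). The fingers move at their own pace and stop on an object; the grip force is fixed at half the most. Time passes only in rows, so rows that do not move let the fingers close. It gives the time, the measured TCP pose, the force and the opening at its end, in the units of the state.
- ctrl.get_obs(): the state, without advancing time (a new reading comes with each control period).
- ctrl.camera(name): name is "scene" or "top"; returns a dict with "color" (480x640x3 uint8, red, green, blue), "camera_matrix" (3x3 intrinsics, pixels), "k1" (the pictures are not rectified: a ray, as slopes to the right and down, at radius r is drawn at 1 + k1 r^2 times it, then the intrinsics apply), "eye" and "attitude" of the camera in the world. Camera axes: x right, y up, looking along -z (the intrinsics and any distortion apply to the point x, -y, -z); pixel columns grow to the right and rows downward; lengths in m; the calibration is good to about 2 mm. A picture is of the moment at which its call begins. There is no depth.
- ctrl.hand_in(): hands the job in, once; it reports no verdict.
The state is a dict: "time_s": time; "q": joint angles; "dq": joint speeds; "joint_efforts": joint torques, N m; "eef_pos": TCP position; "eef_rot": TCP orientation; "wrist_force": force on the tool from outside, world axes, zero at the start; "torque": the same for the moment, N m; "opening": opening from 0.0 (shut) to 1.0 (fully open).
Only numpy, scipy, OpenCV 4.12 (cv2) and the standard library are available. Lean on these libraries where they do the work, as an engineer would, in place of code of your own. Each camera call takes 0.05 s, during which the arm holds its last target. There are 200 camera calls.

## Working session

There is one attempt and no reset: what is moved stays moved. The work goes in short steps, Python scripts to look and compute and a tool call to move; the robot and the scene stay as the last step left them, time stands still between calls to the robot, and variables do not carry over. Pictures are saved under pics/ and viewed, about 12 in all and at most 16, crops included, and the job is handed in when it is done.

Besides the shell and the picture viewer there is one more tool, called after "Call:" as name(argument=value, ...) on one line, values as JSON. arm_command: Moves the arm, as the interface text tells. Its arguments: {"type":"object","properties":{"plan":{"type":"array","items":{"type":"number"}},"grip":{"type":"number"}},"required":["plan"]}

```bash
mkdir -p pics
cat > h.py <<'E'
import numpy as np, cv2
from bench import ctrl
from scipy.spatial.transform import Rotation as R
def rot(a):
    a=np.array(a,float)
    return a if a.shape==(3,3) else R.from_quat(a[[1,2,3,0]]).as_matrix()
def ray(c,u,v):
    K=np.array(c["camera_matrix"]);d=np.array([(u-K[0,2])/K[0,0],(v-K[1,2])/K[1,1]])
    s=d.copy()
    for _ in range(30): s=d/(1+c["k1"]*(s@s))
    return np.array(c["eye"]),rot(c["attitude"])@np.array([s[0],-s[1],-1])
def onz(c,u,v,z):
    e,d=ray(c,u,v);return e+d*(z-e[2])/d[2]
def proj(c,p):
    K=np.array(c["camera_matrix"]);q=rot(c["attitude"]).T@(np.array(p)-np.array(c["eye"]))
    s=np.array([q[0],-q[1]])/-q[2];s=s*(1+c["k1"]*(s@s));return K[:2,:2]@s+K[:2,2]
def snap(name,fn=None):
    c=ctrl.camera(name)
    if fn: cv2.imwrite(f"pics/{fn}.png",c["color"][:,:,::-1])
    return c
E
python3 - <<'E'
from h import *
import pickle
for n in("top","scene"):
    c=snap(n,n+"0");pickle.dump(c,open(n+"0.pkl","wb"));print(n,c["eye"],c["attitude"],c["camera_matrix"],c["k1"])
print(ctrl.get_obs())
E
```

```text
top [ 0.45387257 -0.01952574  0.9187328 ] [-0.69942463 -0.06947472  0.05743805  0.70899882] [[446.76815046   0.         324.83185944]
 [  0.         446.76815046 239.01265477]
 [  0.           0.           1.        ]] -0.10448332043918493
scene [1.29316804 0.24093138 0.60783722] [0.52074614 0.26224357 0.36141851 0.72761833] [[441.35579109   0.         324.14809778]
 [  0.         441.35579109 237.45925876]
 [  0.           0.           1.        ]] -0.07707866829924395
{'time_s': 0.1, 'q': array([-1.40730666e+00,  1.81450001e-01,  1.60789566e+00, -1.07897754e-05,
        1.35384564e+00, -2.06323543e-01]), 'dq': array([-0.00020619, -0.00189861, -0.00142231, -0.00072281, -0.00064247,
        0.0011715 ]), 'joint_efforts': array([ 7.06129395e-04, -4.45874441e+01, -3.52239203e+01, -3.59929672e-04,
        4.09790329e-03, -7.27637001e-06]), 'eef_pos': array([ 0.20774549, -0.53561919,  0.23048965]), 'eef_rot': array([-7.99252503e-04,  9.82952897e-01,  1.83855820e-01,  1.18514564e-05]), 'wrist_force': array([-0.39111132,  0.0191437 ,  0.72467558]), 'torque': array([ 0.04798359, -0.02140627, -0.050464  ]), 'opening': 1.0051463815845483}
```

View pics/top0.png

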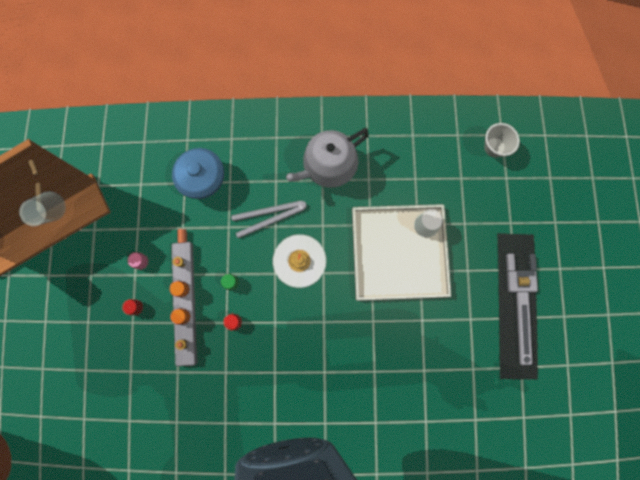

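View pics/scene0.png

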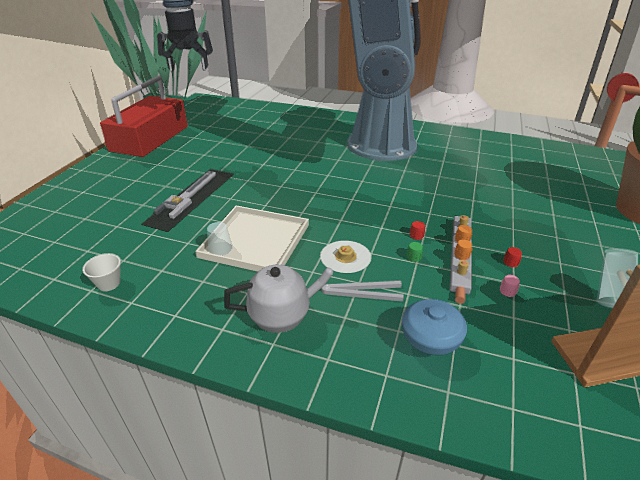

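The top view shows two caps, on the middle jets at (178,289) and (179,317). The bare jets are at (179,262) and (181,345), the hex at (299,260), the tray centre at (402,252), and the wrench at (523,310) with its mouth up (+x world). The green, red and pink caps are look-alikes.

Run:
```python
from h import *
import pickle
c=pickle.load(open("top0.pkl","rb"));im=c["color"];hsv=cv2.cvtColor(im,cv2.COLOR_RGB2HSV)
def blobs(m,z,box,amin=20):
    x0,y0,x1,y1=box;k=np.zeros(m.shape,np.uint8);k[y0:y1,x0:x1]=m[y0:y1,x0:x1]
    n,l,s,cen=cv2.connectedComponentsWithStats(k)
    for i in range(1,n):
        if s[i,4]>=amin: print(s[i].tolist(),cen[i].round(1),onz(c,*cen[i],z).round(4))
    return k
H,S,V=[hsv[:,:,i] for i in range(3)]
print("caps");blobs(((H>5)&(H<18)&(S>200)&(V>200)).astype(np.uint8),.052,(165,280,195,330))
print("jets");blobs(((H>5)&(H<22)&(S>120)&(V>100)).astype(np.uint8),.044,(165,250,195,280));blobs(((H>5)&(H<22)&(S>120)&(V>100)).astype(np.uint8),.044,(165,333,195,352))
print("plate");blobs((S<60).astype(np.uint8)*(V>150),.001,(265,230,335,295))
print("hex");k=blobs(((S>110)&(H>8)&(H<28)).astype(np.uint8),.018,(280,240,320,280))
def rect(k,z):
    ct=max(cv2.findContours(k,0,2)[0],key=cv2.contourArea);b=cv2.boxPoints(cv2.minAreaRect(ct))
    P=np.array([onz(c,*p,z) for p in b])[:,:2];print("ctr",P.mean(0).round(4));
    for i in range(4):
        d=P[(i+1)%4]-P[i];print(np.linalg.norm(d).round(4),np.degrees(np.arctan2(d[1],d[0])).round(1))
k=np.zeros(H.shape,np.uint8);k[195:310,345:460]=((H>15)&(H<45)&(S<80)&(V>120))[195:310,345:460];print("tray");rect(cv2.morphologyEx(k,cv2.MORPH_CLOSE,np.ones((5,5))),.018)
k=np.zeros(H.shape,np.uint8);k[225:390,490:550]=~((H>65)&(H<95)&(S>100))[225:390,490:550];print("mat");rect(cv2.morphologyEx(k,cv2.MORPH_OPEN,np.ones((7,7))),.003)
k=np.zeros(H.shape,np.uint8);k[235:370,165:200]=((S<70)&(V>60))[235:370,165:200];print("bar");rect(cv2.morphologyEx(k,cv2.MORPH_CLOSE,np.ones((9,9))),.02)
a=cv2.resize(im[230:295,265:335],None,fx=8,fy=8,interpolation=cv2.INTER_CUBIC)[:520]
b=cv2.resize(im[240:370,495:545],None,fx=4,fy=4,interpolation=cv2.INTER_CUBIC)
cv2.imwrite("pics/crop1.png",np.hstack([a,b])[:,:,::-1])
```

```text
caps
[172, 283, 11, 12, 76] [177.2 288.2] [0.5173 0.2863 0.052 ]
[172, 311, 12, 12, 92] [177.6 316.1] [0.463  0.2835 0.052 ]
jets
[173, 257, 10, 9, 66] [177.7 261.3] [0.5719 0.2904 0.044 ]
[176, 340, 10, 9, 69] [180.5 344.2] [0.4084 0.2788 0.044 ]
plate
[273, 234, 53, 54, 1862] [298.9 260.6] [0.576  0.0494 0.001 ]
hex
[289, 251, 21, 20, 332] [298.9 260.4] [0.5742 0.0481 0.018 ]
tray
ctr [ 0.5902 -0.1607]
0.1972 -88.7
0.1919 178.6
0.1902 91.0
0.1907 0.7
mat
ctr [ 0.4772 -0.4015]
0.0853 -90.8
0.2975 175.3
0.0815 87.7
0.2951 -3.9
bar
ctr [0.4944 0.2876]
0.2731 2.4
0.0729 -90.9
0.2711 -178.3
0.0697 90.6
```

View pics/crop1.png

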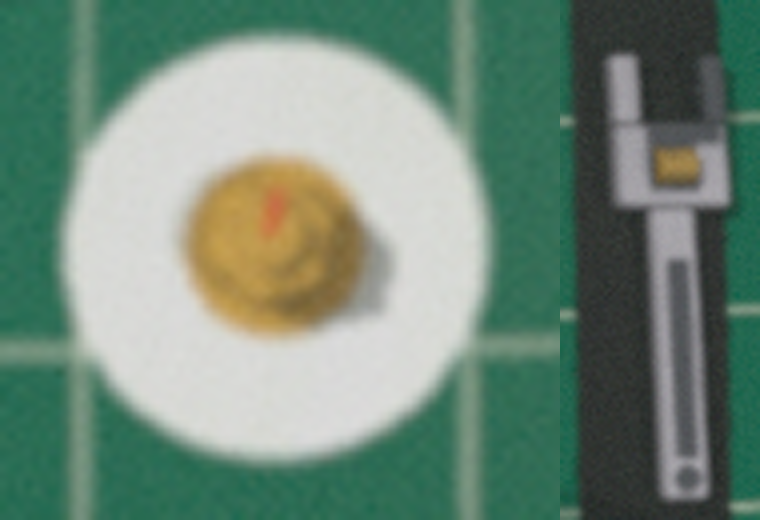

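Run:
```python
from h import *
import pickle
c=pickle.load(open("top0.pkl","rb"));im=c["color"];hsv=cv2.cvtColor(im,cv2.COLOR_RGB2HSV)
H,S,V=[hsv[:,:,i].astype(int) for i in range(3)]
g=cv2.cvtColor(im,cv2.COLOR_RGB2GRAY)
# handle: fill by rows
ctr=[];
for v in range(298,358):
    r=im[v,505:545].astype(float).mean(1);w=np.where((r>95)&(S[v,505:545]<70))[0]
    ctr.append(onz(c,505+(w.min()+w.max())/2,v,.015)[:2])
ctr=np.array(ctr);p=np.polyfit(ctr[:,0],ctr[:,1],1);print("handle yaw",np.degrees(np.arctan(p[0])),p)
br=((H>8)&(H<28)&(S>110));k=np.zeros(br.shape);k[270:295,510:540]=br[270:295,510:540];v,u=np.nonzero(k);w=onz(c,u.mean(),v.mean(),.024);print("worm",w,len(u),p[0]*w[0]+p[1])
# wrench mouth tip & tail rows along image
for u,v in((516,254),(526,362)): print(onz(c,u,v,.015))
# hex
cc=np.array([.575,.049])
U=cv2.resize(im,None,fx=4,fy=4,interpolation=cv2.INTER_CUBIC);h=cv2.cvtColor(U,cv2.COLOR_RGB2HSV)
m=np.zeros(h.shape[:2],np.uint8);m[940:1140,1100:1300]=((h[:,:,1]>100)&(h[:,:,2]>90)&((h[:,:,0]<32)))[940:1140,1100:1300]
ct=max(cv2.findContours(m,0,1)[0],key=cv2.contourArea)[:,0,:]
P=np.array([onz(c,(x+.5)/4-.5,(y+.5)/4-.5,.014)[:2] for x,y in ct])
print("hexbox",P.min(0),P.max(0),"ctr",P.mean(0))
for a in range(0,180,6):
    t=np.radians(a);d=P@[np.cos(t),np.sin(t)];print(a,round(1000*(d.max()-d.min()),1),end="; ")
red=np.zeros(br.shape,bool);R_=im.astype(int);q=(R_[:,:,0]-R_[:,:,1]>70);red[245:275,285:315]=q[245:275,285:315];v,u=np.nonzero(red);print("\nred",list(zip(u,v,(R_[:,:,0]-R_[:,:,1])[v,u])))
print("wt",onz(c,np.average(u),np.average(v),.020))
for n,b in(("green",(215,268,240,295)),("red1",(215,308,245,335)),("red2",(118,295,145,320)),("pink",(122,248,150,275))):
    sub=~((H>70)&(H<95))&(S>90);k=np.zeros(br.shape,bool);x0,y0,x1,y1=b
    q=sub if n!="green" else (H>50)&(H<69)&(V>90);k[y0:y1,x0:x1]=q[y0:y1,x0:x1];v,u=np.nonzero(k);print(n,len(u),onz(c,u.mean(),v.mean(),.025)[:2])
s=pickle.load(open("scene0.pkl","rb"));q=proj(s,[.575,.049,.018]);print(q,proj(s,[.517,.287,.052]))
x,y=q.astype(int);cv2.imwrite("pics/crop2.png",np.hstack([cv2.resize(s["color"][y-22:y+22,x-26:x+26],None,fx=8,fy=8,interpolation=3)[:352,:416],cv2.resize(im[238:282,277:321],None,fx=8,fy=8,interpolation=3)])[:,:,::-1])
```

```text
handle yaw -1.74162345270109 [-0.03040643 -0.39301478]
worm [ 0.52396134 -0.4070784   0.024     ] 64 -0.4089465768462694
[ 0.58064158 -0.40019268  0.015     ]
[ 0.36186562 -0.40475171  0.015     ]
hexbox [0.55322266 0.02706197] [0.5960562  0.07006379] ctr [0.57478166 0.04848113]
0 42.8; 6 43.1; 12 43.0; 18 42.8; 24 42.6; 30 42.5; 36 42.8; 42 43.1; 48 43.4; 54 43.4; 60 43.3; 66 43.3; 72 43.3; 78 43.0; 84 42.9; 90 43.0; 96 42.7; 102 42.5; 108 42.4; 114 42.8; 120 43.0; 126 43.2; 132 43.4; 138 43.4; 144 43.4; 150 43.4; 156 43.4; 162 43.5; 168 43.5; 174 43.2; 
red [(np.int64(299), np.int64(254), np.int64(74)), (np.int64(299), np.int64(255), np.int64(85)), (np.int64(298), np.int64(256), np.int64(75)), (np.int64(299), np.int64(256), np.int64(84)), (np.int64(298), np.int64(257), np.int64(74)), (np.int64(299), np.int64(257), np.int64(78)), (np.int64(298), np.int64(258), np.int64(75))]
wt [0.58268321 0.04869085 0.02      ]
green 194 [0.53449293 0.1915701 ]
red1 244 [0.45195137 0.18192136]
red2 272 [0.4817012  0.38973274]
pink 189 [0.57865192 0.38345354]
[345.09652662 249.34799462] [463.18405412 243.29851749]
```

View pics/crop2.png

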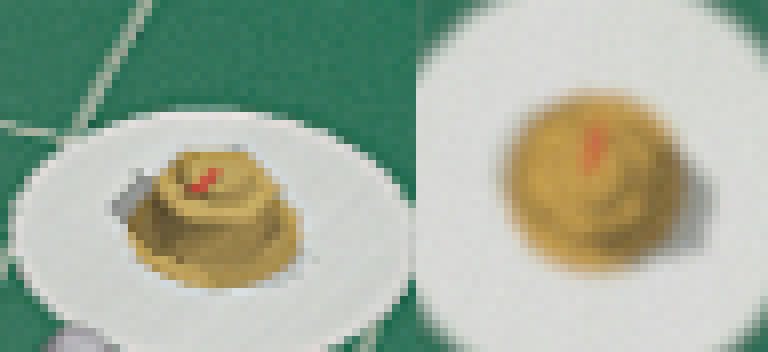

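The red mark on the hex top points about +x (world); a brass flange surrounds the hex. I'll get its yaw from both views.

Run:
```python
from h import *
import pickle
for n,b in(("top0",(288,250,310,272)),("scene0",(335,242,356,258))):
    c=pickle.load(open(n+".pkl","rb"));I=c["color"].astype(float);x0,y0,x1,y1=b
    w=I[y0:y1,x0:x1,0]-1.0*I[y0:y1,x0:x1,1];w=np.clip(w-(52 if n=="top0" else 60),0,None)
    vv,uu=np.nonzero(w);ww=w[vv,uu]
    P=np.array([onz(c,u+x0,v+y0,.0185)[:2] for u,v in zip(uu,vv)])
    m=np.average(P,axis=0,weights=ww);C=np.cov(P.T,aweights=ww);e,V=np.linalg.eigh(C)
    print(n,len(ww),m.round(4),"len",np.sqrt(12*e[1]),np.degrees(np.arctan2(V[1,1],V[0,1])), "bearing from ctr",np.degrees(np.arctan2(m[1]-.0490,m[0]-.5755)))
    print(onz(c,345,249,.018))
```

```text
top0 20 [0.5832 0.0484] len 0.010890055350421495 167.44182443122494 bearing from ctr -4.323822520281128
[ 0.59630765 -0.04601323  0.018     ]
scene0 6 [0.576  0.0471] len 0.011687539869193913 165.84679860022607 bearing from ctr -75.65357722895473
[0.57391477 0.04846211 0.018     ]
```

Call:
arm_command(plan=[0,0,0,0.123,0,0,0,0.123,0,0,0,0.124,15,-45,0,0,17,-46,0,0,17,-46,0,0,17,-46,0,0,17,-46,0,0,17,-46,0,0,17,-46,0,0,17,-46,0,0,17,-46,0,0,17,-46,0,0,17,-46,0,0,17,-46,0,0,17,-46,0,0,17,-46,0,0,17,-46,0,0,17,-46,0,0,17,-46,0,0], grip=1)

```text
time_s: 2.1
eef_pos: [0.495, 0.247, 0.2309]
eef_rot: [0.0, 1.0, 0.0, -0.0]
wrist_force: [0.9, -1.0, -0.0]
opening: 1.0
```

```bash
cat >> h.py <<'E'
def st():
    o=ctrl.get_obs();p=np.array(o["eef_pos"]);M=rot(o["eef_rot"]);print("t",round(o["time_s"],2),"p",p.round(4),"yaw",np.degrees(np.arctan2(M[1,0],M[0,0])).round(2),"tilt",np.degrees(np.arccos(-M[2,2])).round(2),"F",np.round(o["wrist_force"],1),"open",round(o["opening"],3));return p,M
def go(x,y,z,yaw=None):
    p,M=st();a=np.arctan2(M[1,0],M[0,0]);d=M.T@(np.array([x,y,z])-p)*1000
    print("shift",d.round(1),"norm",np.linalg.norm(d).round(), "" if yaw is None else f"turn {-(np.radians(yaw)-a):.3f}")
E
python3 -c "
from h import *
go(.5174,.287,.12,4)"
```

```text
t 2.1 p [0.495  0.247  0.2309] yaw 0.02 tilt 0.03 F [ 0.9 -1.  -0. ] open 1.0
shift [ 22.4 -40.  110.8] norm 120.0 turn -0.069
```

Call:
arm_command(plan=[12,-20,20,-0.035,10,-20,30,-0.034,0,0,40,0,0,0,40,0,0,0,40,0,0,0,26,0,0,0,15,0,0,0,0,0])

```text
time_s: 2.9
eef_pos: [0.5145, 0.2845, 0.0179]
eef_rot: [0.001, 0.999, 0.034, -0.002]
wrist_force: [-0.0, 0.2, 0.5]
opening: 1.002
```

Call:
arm_command(plan=[0,0,0,0,0,0,0,0,0,0,0,0,0,0,0,0,0,0,0,0,0,0,0,0,0,0,0,0,0,0,0,0], grip=0)

```text
time_s: 3.7
eef_pos: [0.5176, 0.2875, 0.0226]
eef_rot: [-0.002, 0.999, 0.034, 0.002]
wrist_force: [-1.2, 6.7, 4.4]
opening: 0.365
```

```bash
python3 -c "
from h import *
st()"
```

```text
t 3.7 p [0.5176 0.2875 0.0226] yaw 3.94 tilt 0.31 F [-1.2  6.7  4.4] open 0.365
```

Call:
arm_command(plan=[0,0,-10,0,0,0,-15,0,0,0,-25,0,0,0,-40,0,0,0,-30,0,0,0,0,0])

```text
time_s: 4.3
eef_pos: [0.5198, 0.2864, 0.1466]
eef_rot: [-0.001, 0.999, 0.035, 0.005]
wrist_force: [0.8, -0.1, -0.2]
opening: 0.365
```

```bash
python3 -c "
from h import *
c=snap('scene','s1')
go(.635,-.115,.14);go(.635,-.20,.14)"
```

```text
t 4.35 p [0.5183 0.2859 0.1438] yaw 3.95 tilt 0.38 F [-0.4  0.2 -0.3] open 0.367
shift [ 88.7 407.9   3.8] norm 418.0 
t 4.35 p [0.5183 0.2859 0.1438] yaw 3.95 tilt 0.38 F [-0.4  0.2 -0.3] open 0.367
shift [ 82.9 492.7   3.6] norm 500.0
```

View pics/s1.png

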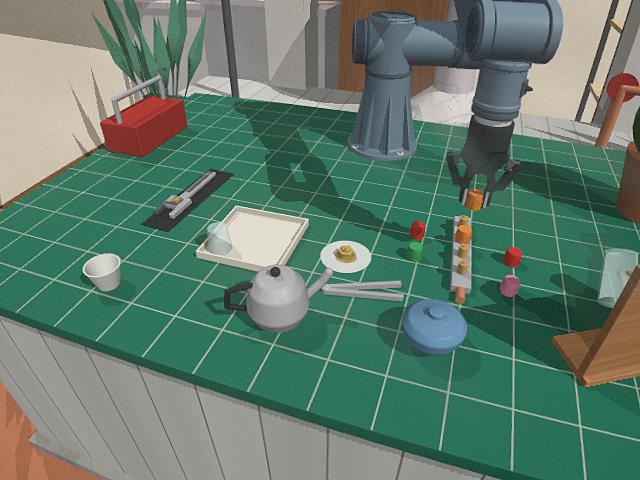

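Call:
arm_command(plan=[0,30,0,0,-1,45,0,0,-1,45,0,0,-1,45,0,0,-1,45,0,0,-1,45,0,0,-1,45,0,0,-1,45,0,0,0,42,0,0,0,24,0,0,0,0,40,0,0,0,40,0,0,0,30,0,0,0,14,0,0,0,8,0,0,0,0,0,0,0,0,0])

```text
time_s: 6.05
eef_pos: [0.5385, -0.1257, 0.0092]
eef_rot: [0.0, 0.999, 0.034, 0.001]
wrist_force: [0.7, -0.3, -1.0]
opening: 0.366
```

```bash
python3 -c "
from h import *
st()"
```

```text
t 6.05 p [ 0.5385 -0.1257  0.0092] yaw 3.95 tilt 0.11 F [ 0.7 -0.3 -1. ] open 0.366
```

Call:
arm_command(plan=[0,0,0,0,0,0,0,0,0,0,0,0,0,0,-20,0,0,0,-40,0,0,0,-40,0,0,0,-30,0,-4,-25,0,0,-5,-45,0,0,-5,-45,0,0,-5,-45,0,0,-5,-45,0,0,-5,-45,0,0,-5,-45,0,0,-5,-45,0,0,-5,-45,0,0,-3,-28,0,0,0,0,0,0], grip=0.55)

```text
time_s: 7.85
eef_pos: [0.4612, 0.2867, 0.1386]
eef_rot: [-0.001, 0.999, 0.037, 0.0]
wrist_force: [0.3, -0.4, -0.7]
opening: 0.55
```

```bash
python3 -c "
from h import *
go(.4629,.283,.020,4)"
```

```text
t 7.85 p [0.4612 0.2867 0.1386] yaw 4.19 tilt 0.07 F [ 0.3 -0.4 -0.7] open 0.55
shift [  1.3   3.9 118.6] norm 119.0 turn 0.003
```

Call:
arm_command(plan=[1,4,20,0,0,0,35,0,0,0,35,0,0,0,18,0,0,0,9,0,0,0,0,0,0,0,0,0], grip=0.8)

```text
time_s: 8.55
eef_pos: [0.4645, 0.2794, 0.0223]
eef_rot: [-0.0, 0.999, 0.034, 0.001]
wrist_force: [-0.2, -0.4, 0.5]
opening: 0.8
```

Call:
arm_command(plan=[0,0,0,0,0,0,0,0,0,0,0,0,0,0,0,0,0,0,0,0,0,0,0,0,0,0,0,0,0,0,-10,0,0,0,-15,0,0,0,-25,0,0,0,-40,0,0,0,-30,0,0,0,0,0], grip=0)

```text
time_s: 9.85
eef_pos: [0.467, 0.2809, 0.1471]
eef_rot: [-0.001, 0.999, 0.035, 0.005]
wrist_force: [0.7, -0.3, -0.2]
opening: 0.362
```

```bash
python3 -c "
from h import *
go(.54,-.20,.14)"
```

```text
t 9.85 p [0.467  0.2809 0.1471] yaw 3.97 tilt 0.59 F [ 0.7 -0.3 -0.2] open 0.362
shift [ 39.5 484.8   6.2] norm 486.0
```

Call:
arm_command(plan=[2,30,0,0,4,45,0,0,4,45,0,0,4,45,0,0,4,45,0,0,4,45,0,0,4,45,0,0,4,45,0,0,4,45,0,0,4,45,0,0,2,32,0,0,0,18,0,0,0,0,40,0,0,0,40,0,0,0,30,0,0,0,15,0,0,0,8,0,0,0,0,0,0,0,0,0])

```text
time_s: 11.75
eef_pos: [0.538, -0.2018, 0.0096]
eef_rot: [0.001, 0.999, 0.035, 0.001]
wrist_force: [1.1, -0.6, -0.3]
opening: 0.361
```

```bash
python3 -c "
from h import *
st()"
```

```text
t 11.75 p [ 0.538  -0.2018  0.0096] yaw 3.97 tilt 0.14 F [ 1.1 -0.6 -0.3] open 0.361
```

Call:
arm_command(plan=[0,0,0,0,0,0,0,0,0,0,0,0,0,0,-20,0,0,0,-40,0,0,0,-40,0,0,0,-40,0,0,-45,0,0,0,-45,0,0,0,-45,0,0,0,-45,0,0,0,-45,0,0,0,0,0,0], grip=0.55)

```text
time_s: 13.05
eef_pos: [0.5202, 0.0277, 0.1483]
eef_rot: [-0.001, 0.999, 0.037, -0.0]
wrist_force: [-0.6, -0.0, 0.2]
opening: 0.546
```

```bash
python3 -c "
from h import *
c=snap('top','t2');st()
im=c['color'];hsv=cv2.cvtColor(im,cv2.COLOR_RGB2HSV);S=hsv[:,:,1];H=hsv[:,:,0]
ctr=[]
for v in range(298,358):
    r=im[v,505:545].astype(float).mean(1);w=np.where((r>95)&(S[v,505:545]<70))[0]
    if len(w)>3: ctr.append(onz(c,505+(w.min()+w.max())/2,v,.015)[:2])
ctr=np.array(ctr);p=np.polyfit(ctr[:,0],ctr[:,1],1);print(np.degrees(np.arctan(p[0])),p)
br=((H>8)&(H<28)&(S>110));k=np.zeros(br.shape);k[270:295,510:540]=br[270:295,510:540];v,u=np.nonzero(k);print('worm',onz(c,u.mean(),v.mean(),.024))
"
```

```text
t 13.1 p [0.5209 0.0253 0.1484] yaw 4.2 tilt 0.01 F [-1.  -0.  -0.1] open 0.555
-0.7713182186369796 [-0.01346286 -0.40075552]
worm [ 0.52406161 -0.40706213  0.024     ]
```

View pics/t2.png

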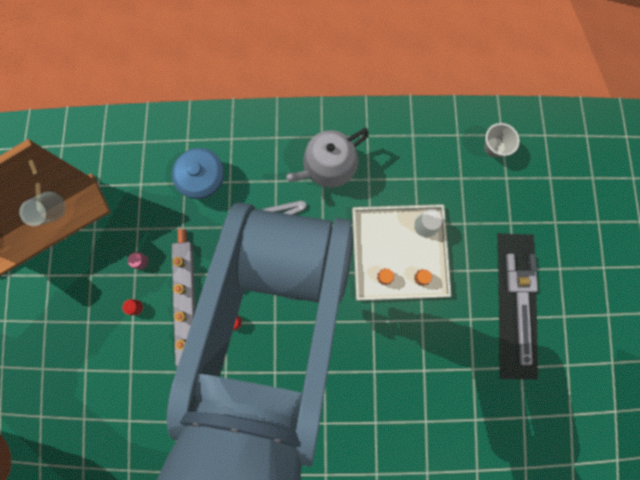

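```bash
python3 -c "
from h import *
go(.4815,-.4075,.06,-1)"
```

```text
t 13.1 p [0.5209 0.0253 0.1484] yaw 4.2 tilt 0.01 F [-1.  -0.  -0.1] open 0.555
shift [-71.  428.8  88.4] norm 444.0 turn 0.091
```

Call:
arm_command(plan=[-3,25,0,0,-8,45,0,0,-8,45,0,0,-8,45,0,0,-8,45,0,0,-8,45,0,0,-8,45,0,0,-8,45,0,0,-8,45,0,0,-4,30,0,0,0,14,0,0,0,0,0,0.09,0,0,20,0,0,0,40,0,0,0,28,0,0,0,0,0,0,0,0,0], grip=0.42)

```text
time_s: 14.8
eef_pos: [0.4798, -0.4099, 0.0604]
eef_rot: [-0.0, 1.0, -0.011, -0.0]
wrist_force: [-0.2, 0.7, 1.8]
opening: 0.421
```

```bash
python3 -c "
from h import *
go(.4815,-.4075,.015,-1)"
```

```text
t 14.8 p [ 0.4798 -0.4099  0.0604] yaw -1.22 tilt 0.06 F [-0.2  0.7  1.8] open 0.421
shift [ 1.6 -2.4 45.4] norm 46.0 turn -0.004
```

Call:
arm_command(plan=[2,-2,15,0,0,0,20,0,0,0,10,0,0,0,0,0,0,0,3,0,0,0,0,0])

```text
time_s: 15.4
eef_pos: [0.4824, -0.4085, 0.013]
eef_rot: [0.0, 1.0, -0.011, 0.0]
wrist_force: [0.2, 0.5, 0.9]
opening: 0.416
```

Call:
arm_command(plan=[0,0,3,0,0,0,0,0,0,0,3,0,0,0,0,0])

```text
time_s: 15.8
eef_pos: [0.4819, -0.4079, 0.006]
eef_rot: [-0.0, 1.0, -0.011, -0.0]
wrist_force: [-0.0, -0.3, -1.2]
opening: 0.423
```

Call:
arm_command(plan=[0,0,2,0,0,0,0,0])

```text
time_s: 16.0
eef_pos: [0.4819, -0.4079, 0.004]
eef_rot: [-0.0, 1.0, -0.011, -0.0]
wrist_force: [0.3, 0.0, -0.1]
opening: 0.424
```

Call:
arm_command(plan=[0,0,2,0,0,0,0,0])

```text
time_s: 16.2
eef_pos: [0.4821, -0.4081, 0.0022]
eef_rot: [0.0, 1.0, -0.011, 0.0]
wrist_force: [-0.3, 1.1, -0.2]
opening: 0.421
```

Call:
arm_command(plan=[0,0,-2,0,0,0,0,0,0,0,0,0,0,0,0,0,0,0,0,0,0,0,0,0,0,0,0,0], grip=0)

```text
time_s: 16.9
eef_pos: [0.4819, -0.4078, 0.0041]
eef_rot: [-0.0, 1.0, -0.011, -0.0]
wrist_force: [-1.6, -0.1, -2.5]
opening: 0.257
```

```bash
python3 -c "
from h import *
st()"
```

```text
t 16.9 p [ 0.4819 -0.4078  0.0041] yaw -1.21 tilt 0.03 F [-1.6 -0.1 -2.5] open 0.257
```

Call:
arm_command(plan=[0,0,-10,0,0,0,-20,0,0,0,-30,0,0,0,-30,0,0,0,-20,0,0,-20,0,0,0,-40,0,0,0,-45,0,0,0,-45,0,0,0,-45,0,0,0,-45,0,0,0,-45,0,0,0,-45,0,0,0,-45,0,0,0,-45,0,0,0,-38,0,0,0,-20,0,0,0,0,0,0.1,0,0,0,0.1,0,0,0,0])

```text
time_s: 18.9
eef_pos: [0.4921, 0.0703, 0.1148]
eef_rot: [-0.0, 0.994, -0.11, 0.0]
wrist_force: [-0.4, 0.3, -4.2]
opening: 0.262
```

Call:
arm_command(plan=[0,0,20,0,0,0,20,0,0,0,15,0,0,0,0,0,0,0,0,0])

```text
time_s: 19.4
eef_pos: [0.4922, 0.0697, 0.0596]
eef_rot: [-0.0, 0.994, -0.11, -0.0]
wrist_force: [-0.3, -0.4, -4.2]
opening: 0.26
```

```bash
python3 -c "
from h import *
go(.4924,.0705,.06,-13)
c=snap('top');s=snap('scene')
x,y=300,270;a=cv2.resize(c['color'][220:320,240:340],None,fx=4,fy=4,interpolation=3)
b=cv2.resize(s['color'][190:290,295:395],None,fx=4,fy=4,interpolation=3)
cv2.imwrite('pics/w1.png',np.hstack([a,b])[:,:,::-1])"
```

```text
t 19.4 p [0.4922 0.0697 0.0596] yaw -12.61 tilt 0.01 F [-0.3 -0.4 -4.2] open 0.26
shift [-0.  -0.8 -0.4] norm 1.0 turn 0.007
```

View pics/w1.png

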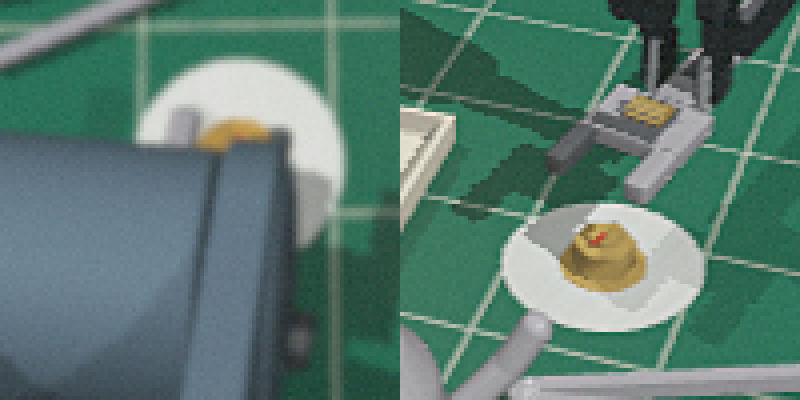

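```bash
python3 -c "
from h import *
s=snap('scene');c=snap('top')
p,M=st();psi=np.radians(-12.6);Rz=np.array([[np.cos(psi),-np.sin(psi)],[np.sin(psi),np.cos(psi)]])
o=p[:2]+Rz@[.0846,0];print('origin',o)
def crop(q): return ((q-[295,190])*4+[400,0]).round(0)
for n,l in dict(fixbot1=(15,15,0),fixbot2=(15,29,0),fixtop1=(15,15,14),fixtop2=(15,29,14),movtop=(15,-21,14),movtopo=(15,-33,14),wormtop=(-43,0,23)).items():
    w=np.r_[o+Rz@(np.array(l[:2])/1000),.0585+l[2]/1000];print(n,crop(proj(s,w)), 'top',((proj(c,w)-[240,220])*4).round())
for z in (.018,.022): print('hex',crop(proj(s,[.5745,.0485,z])),((proj(c,[.5745,.0485,z])-[240,220])*4).round())
for a in range(-13,347,60):
  t=np.radians(a);print(a,crop(proj(s,[.5745+.0173*np.cos(t),.0485+.0173*np.sin(t),.018])),end=' ')
"
```

```text
t 19.6 p [0.4931 0.0697 0.0604] yaw -12.65 tilt 0.12 F [-0.4 -0.5 -3.7] open 0.261
origin [0.57564404 0.05128868]
fixbot1 [618. 202.] top [200. 112.]
fixbot2 [642. 211.] top [172. 106.]
fixtop1 [619. 180.] top [197. 107.]
fixtop2 [644. 189.] top [169. 101.]
movtop [558. 159.] top [270. 122.]
movtopo [538. 151.] top [294. 127.]
wormtop [648. 103.] top [199. 230.]
hex [600. 237.] [235. 161.]
hex [600. 231.] [234. 160.]
-13 [584. 254.] 47 [616. 255.] 107 [632. 237.] 167 [615. 220.] 227 [584. 219.] 287 [568. 236.]
```

Call:
arm_command(plan=[0,-1,15,0,0,0,10,0,0,0,8,0,0,0,5,0,0,0,5,0,0,0,0,0,0,0,0,0])

```text
time_s: 20.3
eef_pos: [0.4925, 0.0708, 0.0164]
eef_rot: [-0.0, 0.994, -0.11, 0.0]
wrist_force: [-0.2, -0.2, -4.3]
opening: 0.257
```

```bash
python3 -c "
from h import *
st()"
```

```text
t 20.3 p [0.4925 0.0708 0.0164] yaw -12.67 tilt 0.0 F [-0.2 -0.2 -4.3] open 0.257
```

Call:
arm_command(plan=[0,0,4,0,0,0,4,0,0,0,0,0])

```text
time_s: 20.6
eef_pos: [0.4919, 0.0709, 0.0077]
eef_rot: [0.0, 0.994, -0.11, -0.0]
wrist_force: [-0.4, 0.3, -5.1]
opening: 0.261
```

Call:
arm_command(plan=[0,0,4,0,0,0,3,0,0,0,0,0])

```text
time_s: 20.9
eef_pos: [0.4924, 0.0708, 0.0012]
eef_rot: [0.0, 0.994, -0.11, -0.0]
wrist_force: [-0.4, 0.6, -4.3]
opening: 0.261
```

```bash
python3 -c "
from h import *
st()
s=snap('scene');b=cv2.resize(s['color'][200:280,300:400],None,fx=5,fy=5,interpolation=3)
cv2.imwrite('pics/w2.png',b[:,:,::-1])"
```

```text
t 20.9 p [0.4924 0.0708 0.0012] yaw -12.67 tilt 0.01 F [-0.4  0.6 -4.3] open 0.261
```

View pics/w2.png

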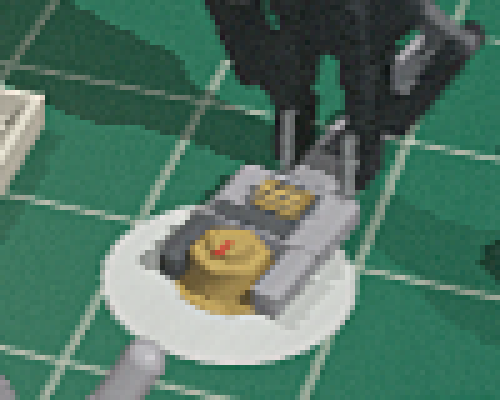

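The wrench is seated round the hex: movable jaw at (175,255) and fixed jaw at (270,275) in the crop. Next I release it and set up to stroke the worm.

Call:
arm_command(plan=[0,0,0,0,0,0,0,0,0,0,0,0,0,0,0,0,0,0,-15,0,0,0,-30,0,0,0,-10,0,0,0,0,0], grip=0.45)

```text
time_s: 21.75
eef_pos: [0.4941, 0.0707, 0.058]
eef_rot: [-0.0, 0.994, -0.11, 0.002]
wrist_force: [0.8, -0.6, -0.2]
opening: 0.451
```

Call:
arm_command(plan=[11,0,0,0,22,0,0,0,0,0,0,0,0,0,0,0,0,0,0,0,0,0,0,0,0,0,0,0], grip=0)

```text
time_s: 22.45
eef_pos: [0.524, 0.0638, 0.056]
eef_rot: [-0.0, 0.994, -0.11, -0.0]
wrist_force: [-0.4, 0.3, 0.1]
opening: 0.002
```

```bash
python3 -c "
from h import *
p,M=st()
psi=np.radians(-12.67)
o=np.array([.4924,.0708])+.0846*np.array([np.cos(psi),np.sin(psi)]);print('origin',o)
for l in(-53,-43): w=o+l/1000*np.array([np.cos(psi),np.sin(psi)]);go(*w,.03)
"
```

```text
t 22.45 p [0.524  0.0638 0.056 ] yaw -12.66 tilt 0.04 F [-0.4  0.3  0.1] open 0.002
origin [0.57493995 0.05224423]
t 22.45 p [0.524  0.0638 0.056 ] yaw -12.66 tilt 0.04 F [-0.4  0.3  0.1] open 0.002
shift [-0.8  0.1 26. ] norm 26.0 
t 22.45 p [0.524  0.0638 0.056 ] yaw -12.66 tilt 0.04 F [-0.4  0.3  0.1] open 0.002
shift [ 9.2  0.1 26. ] norm 28.0
```

Call:
arm_command(plan=[0,0,20,0,0,0,9,0,0,0,2,0,0,0,0,0,0,0,0,0])

```text
time_s: 22.95
eef_pos: [0.525, 0.0636, 0.0258]
eef_rot: [-0.0, 0.994, -0.11, 0.0]
wrist_force: [-0.2, 0.7, -0.1]
opening: -0.001
```

Call:
arm_command(plan=[0,0,1,0,0,0,1,0,0,0,0,0])

```text
time_s: 23.25
eef_pos: [0.5246, 0.0636, 0.0234]
eef_rot: [-0.0, 0.994, -0.11, 0.0]
wrist_force: [-1.7, 0.4, -0.1]
opening: 0.005
```

Call:
arm_command(plan=[0,0,0.5,0,0,0,0,0])

```text
time_s: 23.45
eef_pos: [0.5247, 0.0636, 0.0229]
eef_rot: [0.0, 0.994, -0.11, 0.0]
wrist_force: [0.0, 0.7, 0.6]
opening: -0.001
```

Call:
arm_command(plan=[0,0,0.5,0,0,0,0,0])

```text
time_s: 23.65
eef_pos: [0.5249, 0.0636, 0.0228]
eef_rot: [0.0, 0.994, -0.11, 0.0]
wrist_force: [-0.9, -0.0, 4.4]
opening: -0.0
```

Call:
arm_command(plan=[0,0,0.5,0,0,0,0,0])

```text
time_s: 23.85
eef_pos: [0.5252, 0.0635, 0.0227]
eef_rot: [0.0, 0.994, -0.11, 0.001]
wrist_force: [-1.4, 0.1, 6.8]
opening: -0.002
```

Call:
arm_command(plan=[0,0,0.5,0,0,0,0,0])

```text
time_s: 24.05
eef_pos: [0.5256, 0.0634, 0.0227]
eef_rot: [0.0, 0.994, -0.11, 0.001]
wrist_force: [-3.3, -0.2, 10.7]
opening: 0.003
```

Call:
arm_command(plan=[0,0,-0.4,0,2,0,0,0,3,0,0,0,3,0,0,0,3,0,0,0,3,0,0,0])

```text
time_s: 24.65
eef_pos: [0.5387, 0.0604, 0.0228]
eef_rot: [0.0, 0.994, -0.11, 0.0]
wrist_force: [-2.9, -0.9, 11.4]
opening: 0.001
```

Call:
arm_command(plan=[3,0,0,0,2,0,0,0])

```text
time_s: 24.85
eef_pos: [0.5436, 0.0593, 0.0225]
eef_rot: [0.0, 0.994, -0.11, 0.0]
wrist_force: [-1.9, 0.9, 5.0]
opening: -0.0
```

Call:
arm_command(plan=[0,0,-6,0,-10,0,0,0,-10,0,0,0,0,0,0,0,0,0,4,0,0,0,2,0,0,0,0,0,2,0,0,0,3,0,0,0,3,0,0,0,3,0,0,0,3,0,0,0])

```text
time_s: 26.05
eef_pos: [0.538, 0.0605, 0.0227]
eef_rot: [0.0, 0.994, -0.11, 0.0]
wrist_force: [-4.6, -1.0, 12.8]
opening: 0.001
```

Call:
arm_command(plan=[3,0,0,0,3,0,0,0,0,0,-6,0,-10,0,0,0,-10,0,0,0,0,0,0,0,0,0,4,0,0,0,2,0,0,0,0,0,2,0,0,0,3,0,0,0,3,0,0,0,3,0,0,0,3,0,0,0])

```text
time_s: 27.45
eef_pos: [0.5377, 0.0602, 0.0227]
eef_rot: [0.0, 0.994, -0.11, -0.0]
wrist_force: [-6.1, -0.8, 14.3]
opening: -0.003
```

```bash
python3 -c "
from h import *
st()
s=snap('scene');b=cv2.resize(s['color'][200:280,300:400],None,fx=5,fy=5,interpolation=3)
cv2.imwrite('pics/w3.png',b[:,:,::-1])"
```

```text
t 27.45 p [0.5377 0.0602 0.0227] yaw -12.66 tilt 0.05 F [-6.1 -0.8 14.3] open -0.003
```

View pics/w3.png

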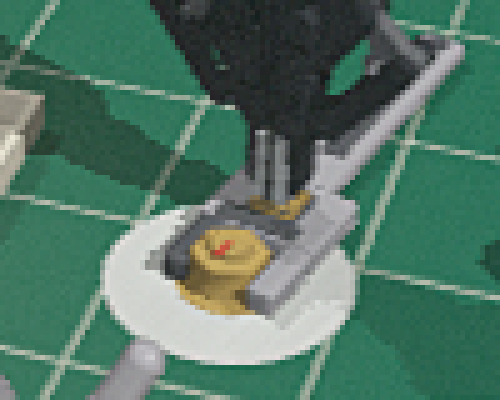

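Call:
arm_command(plan=[3,0,-0.8,0,3,0,0,0,0,0,-6,0,-10,0,0,0,-10,0,0,0,0,0,0,0,0,0,4,0,0,0,2,0,0,0,0,0])

```text
time_s: 28.4
eef_pos: [0.5236, 0.0639, 0.0224]
eef_rot: [-0.0, 0.994, -0.11, -0.0]
wrist_force: [-1.7, 0.6, 4.2]
opening: -0.002
```

Call:
arm_command(plan=[2,0,0,0,3,0,0,0,3,0,0,0])

```text
time_s: 28.7
eef_pos: [0.5309, 0.0621, 0.0228]
eef_rot: [0.0, 0.994, -0.11, -0.001]
wrist_force: [-7.3, -0.2, 10.4]
opening: -0.003
```

Call:
arm_command(plan=[3,0,0,0,3,0,0,0])

```text
time_s: 28.9
eef_pos: [0.5358, 0.0609, 0.0227]
eef_rot: [0.0, 0.994, -0.11, -0.002]
wrist_force: [-9.8, 0.5, 14.8]
opening: 0.005
```

Call:
arm_command(plan=[3,0,-0.5,0,3,0,0,0,0,0,-6,0,-10,0,0,0,-10,0,0,0,0,0,0,0,0,0,4,0,0,0,2,0,0,0,0,0,2,0,0,0,3,0,0,0,3,0,0,0])

```text
time_s: 30.1
eef_pos: [0.5307, 0.0621, 0.0229]
eef_rot: [0.0, 0.994, -0.11, -0.001]
wrist_force: [-6.3, 0.0, 7.2]
opening: 0.003
```

Call:
arm_command(plan=[3,0,0,0,3,0,0,0])

```text
time_s: 30.3
eef_pos: [0.5357, 0.0609, 0.0228]
eef_rot: [0.0, 0.994, -0.11, -0.002]
wrist_force: [-10.2, -1.2, 10.3]
opening: -0.0
```

Call:
arm_command(plan=[3,0,0,0,3,0,0,0,0,0,-6,0,-10,0,-10,0,0,0,-15,0,0,0,0,0,0,0,0,0])

```text
time_s: 31.0
eef_pos: [0.5347, 0.0614, 0.0549]
eef_rot: [0.0, 0.994, -0.11, 0.001]
wrist_force: [0.5, -0.4, 0.5]
opening: 0.002
```

```bash
python3 -c "
from h import *
st()
s=snap('scene');b=cv2.resize(s['color'][200:280,300:400],None,fx=6,fy=6,interpolation=3)
cv2.imwrite('pics/w4.png',b[:,:,::-1])"
```

```text
t 31.0 p [0.5347 0.0614 0.0549] yaw -12.68 tilt 0.16 F [ 0.5 -0.4  0.5] open 0.002
```

View pics/w4.png

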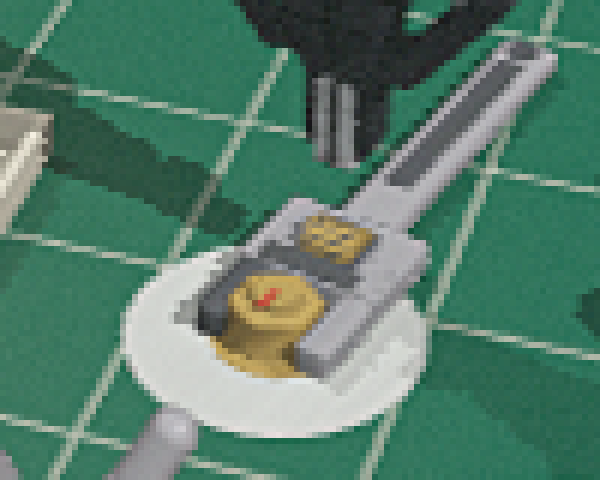

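```bash
python3 -c "
from h import *
import pickle
s=pickle.load(open('scene0.pkl','rb'))
a=onz(s,387.3,208.0,.012);b=onz(s,356.1,240,.021);d=(b-a)[:2];print(a,b,np.degrees(np.arctan2(d[1],d[0])),np.hypot(*d))
go(.4925,.0708,.055,-12.7)"
```

```text
[0.37610396 0.09917614 0.012     ] [0.53911261 0.06347388 0.021     ] -12.353884823347387 0.16687261518472016
t 31.05 p [0.5341 0.0615 0.0543] yaw -12.68 tilt 0.07 F [0.2 0.6 0.4] open -0.001
shift [-42.6   0.   -0.8] norm 43.0 turn 0.000
```

Call:
arm_command(plan=[-12,1,0,0,-20,1,0,0,-11,1,0,0,0,0,10,0,0,0,20,0,0,0,15,0,0,0,5,0,0,0,0,0,0,0,0,0], grip=0.48)

```text
time_s: 31.95
eef_pos: [0.4912, 0.068, 0.0042]
eef_rot: [-0.0, 0.994, -0.11, 0.0]
wrist_force: [0.3, -1.0, 0.3]
opening: 0.477
```

Call:
arm_command(plan=[0,0,1,0,0,0,0,0])

```text
time_s: 32.15
eef_pos: [0.4913, 0.068, 0.0035]
eef_rot: [0.0, 0.994, -0.11, 0.001]
wrist_force: [-0.8, -0.1, -0.2]
opening: 0.481
```

Call:
arm_command(plan=[0,0,0,0,0,0,0,0,0,0,0,0,0,0,0,0,0,0,0,0,0,0,0,0], grip=0)

```text
time_s: 32.75
eef_pos: [0.4914, 0.0687, 0.0039]
eef_rot: [-0.0, 0.994, -0.11, 0.001]
wrist_force: [-0.9, 4.2, 6.2]
opening: 0.255
```

```bash
python3 -c "
from h import *
st();print(ctrl.get_obs()['torque'])"
```

```text
t 32.75 p [0.4914 0.0687 0.0039] yaw -12.67 tilt 0.09 F [-0.9  4.2  6.2] open 0.255
[0.58870584 0.2048145  0.03636313]
```

Call:
arm_command(plan=[0,0,-0.7,0,0.4,8.6,0,-0.1,0.4,8.6,0,-0.1,0.4,8.6,0,-0.1,0,0,0,0])

```text
time_s: 33.25
eef_pos: [0.4894, 0.042, 0.0039]
eef_rot: [0.0, 0.999, 0.04, 0.001]
wrist_force: [1.6, 1.7, -0.6]
opening: 0.259
```

```bash
python3 -c "
from h import *
p,M=st();print(p+M[:,0]*.0859,ctrl.get_obs()['torque'])"
```

```text
t 33.25 p [0.4894 0.042  0.0039] yaw 4.53 tilt 0.07 F [ 1.6  1.7 -0.6] open 0.259
[0.575077   0.0487939  0.00405043] [ 0.44884397 -0.39405584  0.37905448]
```

Call:
arm_command(plan=[0.4,8.6,0,-0.1,0.4,8.6,0,-0.1,0.4,8.6,0,-0.1,0.4,8.6,0,-0.1,0,0,0,0])

```text
time_s: 33.75
eef_pos: [0.4991, 0.0092, 0.004]
eef_rot: [0.0, 0.972, 0.236, 0.001]
wrist_force: [3.1, 1.5, 0.2]
opening: 0.257
```

```bash
python3 -c "
from h import *
p,M=st();print(p+M[:,0]*.0859,ctrl.get_obs()['torque'])
s=snap('scene');b=cv2.resize(s['color'][190:290,290:410],None,fx=5,fy=5,interpolation=3)
cv2.imwrite('pics/w5.png',b[:,:,::-1])"
```

```text
t 33.75 p [0.4991 0.0092 0.004 ] yaw 27.31 tilt 0.09 F [3.1 1.5 0.2] open 0.257
[0.57538241 0.04860721 0.00407407] [ 0.22880181 -0.50833749  0.16827063]
```

View pics/w5.png

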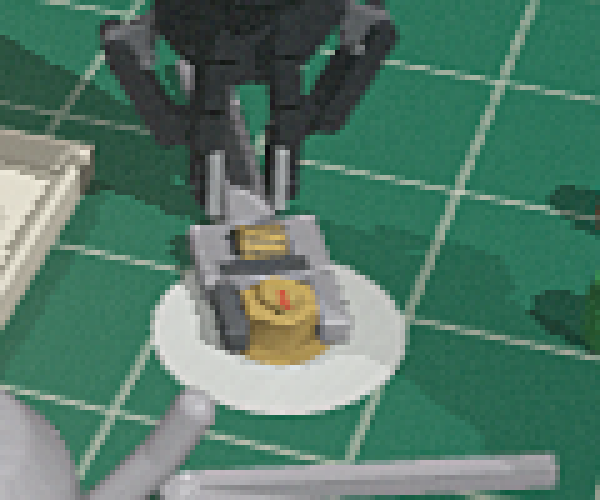

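The mark has turned with the wrench, so the hex is following. I'll go on to the stop.

Call:
arm_command(plan=[0.4,8.6,0,-0.1,0.1,4.3,0,-0.05,0,0,0,0])

```text
time_s: 34.1
eef_pos: [0.5055, -0.0014, 0.0039]
eef_rot: [0.0, 0.952, 0.308, 0.001]
wrist_force: [3.7, 2.0, -0.6]
opening: 0.257
```

Call:
arm_command(plan=[0.1,4.3,0,-0.05,0,0,0,0])

```text
time_s: 34.3
eef_pos: [0.5077, -0.0045, 0.0039]
eef_rot: [-0.0, 0.944, 0.331, 0.0]
wrist_force: [2.0, 2.1, 0.7]
opening: 0.254
```

Call:
arm_command(plan=[0.1,3.4,0,-0.04,0,0,0,0])

```text
time_s: 34.5
eef_pos: [0.5092, -0.0067, 0.0039]
eef_rot: [-0.001, 0.937, 0.35, -0.0]
wrist_force: [-0.2, 3.6, 5.2]
opening: 0.256
```

```bash
python3 -c "
from h import *
p,M=st();print(p+M[:,0]*.0859,ctrl.get_obs()['torque'])"
```

```text
t 34.5 p [ 0.5092 -0.0067  0.0039] yaw 40.94 tilt 0.09 F [-0.2  3.6  5.2] open 0.256
[0.57406063 0.04956342 0.00388718] [ 0.7315171   0.06732555 -0.73193589]
```

Call:
arm_command(plan=[0.1,3.4,0,-0.04,0,0,0,0])

```text
time_s: 34.7
eef_pos: [0.5109, -0.0093, 0.0039]
eef_rot: [-0.001, 0.93, 0.368, -0.001]
wrist_force: [-3.8, 3.3, 8.0]
opening: 0.255
```

```bash
python3 -c "
from h import *
p,M=st();print(p+M[:,0]*.0859,ctrl.get_obs()['torque'])"
```

```text
t 34.7 p [ 0.5109 -0.0093  0.0039] yaw 43.22 tilt 0.15 F [-3.8  3.3  8. ] open 0.255
[0.57347822 0.04950996 0.00378151] [ 0.59805961  0.46553537 -0.82072419]
```

Call:
arm_command(plan=[0,0,0,0,0,0,0,0,0,0,0,0,0,0,0,0])

```text
time_s: 35.1
eef_pos: [0.5109, -0.0093, 0.0039]
eef_rot: [-0.001, 0.93, 0.368, -0.001]
wrist_force: [-2.3, 3.2, 7.8]
opening: 0.259
```

Call:
arm_command(plan=[0,-2,0,0.02,0,0,0,0,0,0,0,0,0,0,0,0], grip=0.45)

```text
time_s: 35.5
eef_pos: [0.5105, -0.0086, 0.0036]
eef_rot: [0.0, 0.933, 0.361, -0.0]
wrist_force: [-0.4, 0.4, 0.7]
opening: 0.45
```

Call:
arm_command(plan=[0,0,-15,0,0,0,-30,0,0,0,-30,0,0,0,0,0])

```text
time_s: 35.9
eef_pos: [0.5139, -0.0094, 0.0827]
eef_rot: [0.002, 0.933, 0.361, 0.003]
wrist_force: [1.0, 0.9, 0.4]
opening: 0.45
```

```bash
python3 -c "
from h import *
st()
s=snap('scene');b=cv2.resize(s['color'][190:290,290:410],None,fx=6,fy=6,interpolation=3)
cv2.imwrite('pics/w6.png',b[:,:,::-1])"
```

```text
t 35.9 p [ 0.5139 -0.0094  0.0827] yaw 42.32 tilt 0.44 F [1.  0.9 0.4] open 0.45
```

View pics/w6.png

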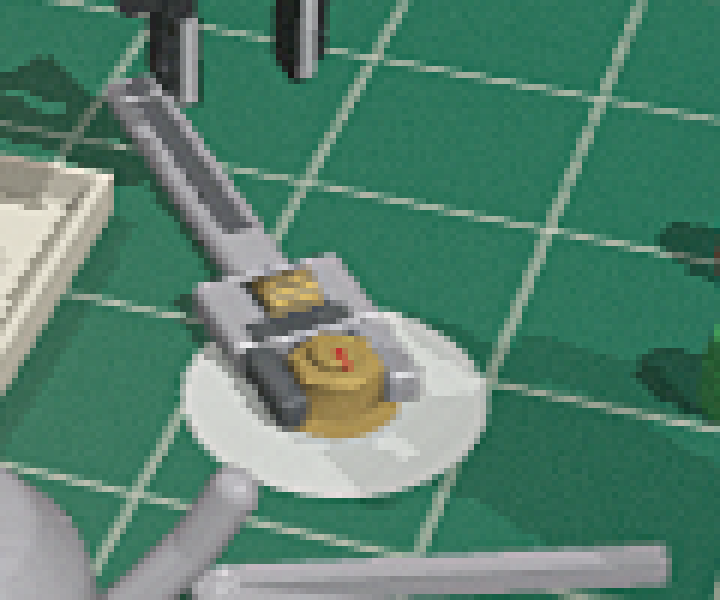

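```bash
python3 -c "
from h import *
s=snap('scene')
a=onz(s,312.7,205,.012);b=onz(s,338.4,238,.021);d=(b-a)[:2];print(a,b,np.degrees(np.arctan2(d[1],d[0])),np.hypot(*d))
I=s['color'].astype(float);x0,y0,x1,y1=335,240,360,260
w=np.clip(I[y0:y1,x0:x1,0]-I[y0:y1,x0:x1,1]-60,0,None);vv,uu=np.nonzero(w);ww=w[vv,uu]
P=np.array([onz(s,u+x0,v+y0,.022)[:2] for u,v in zip(uu,vv)]);e,V=np.linalg.eigh(np.cov(P.T,aweights=ww))
print('mark',len(ww),np.average(P,axis=0,weights=ww),np.degrees(np.arctan2(V[1,1],V[0,1])))
"
```

```text
[ 0.42388032 -0.07959454  0.012     ] [0.54484752 0.02454011 0.021     ] 40.72352295666657 0.15961543719890753
mark 7 [0.57789903 0.05290408] -144.24895212229333
```

```bash
python3 -c "
from h import *
go(.5108,-.0068,.004,41.3)"
```

```text
t 36.0 p [ 0.5112 -0.0087  0.0793] yaw 42.32 tilt 0.1 F [-0.4  0.8  0. ] open 0.449
shift [ 1.  -1.8 75.3] norm 75.0 turn 0.018
```

Call:
arm_command(plan=[1,-2,15,0.018,0,0,30,0,0,0,20,0,0,0,10,0,0,0,0,0,0,0,0,0])

```text
time_s: 36.6
eef_pos: [0.5101, -0.0064, 0.0037]
eef_rot: [-0.0, 0.936, 0.353, -0.0]
wrist_force: [-0.1, 0.0, -0.3]
opening: 0.448
```

Call:
arm_command(plan=[0,0,0,0,0,0,0,0,0,0,0,0,0,0,0,0,0,0,0,0,0,0,-0.5,0], grip=0)

```text
time_s: 37.2
eef_pos: [0.5108, -0.0065, 0.005]
eef_rot: [0.001, 0.936, 0.353, 0.001]
wrist_force: [1.2, -0.1, -2.5]
opening: 0.257
```

Call:
arm_command(plan=[0.1,4.3,0,-0.05,0,0,0,0,0,0,0,0])

```text
time_s: 37.5
eef_pos: [0.5129, -0.0088, 0.0049]
eef_rot: [-0.001, 0.927, 0.375, 0.0]
wrist_force: [-3.8, 3.2, 6.9]
opening: 0.258
```

```bash
python3 -c "
from h import *
p,M=st();print(p+M[:,0]*.0859,ctrl.get_obs()['torque'])"
```

```text
t 37.5 p [ 0.5129 -0.0088  0.0049] yaw 44.08 tilt 0.08 F [-3.8  3.2  6.9] open 0.258
[0.57456782 0.05091094 0.00495829] [ 0.60573155  0.52512177 -0.64077637]
```

Resistance came back at once, so the hex is at its stop. I'll relax the push, lift, and carry the wrench to the mat.

Call:
arm_command(plan=[0,-4,0,0.05,0,0,0,0,0,0,-5,0,0,0,-8,0,0,0,-12,0,0,0,-20,0,0,0,-30,0,0,0,-35,0,0,0,0,0,0,0,0,0])

```text
time_s: 38.5
eef_pos: [0.5099, -0.0067, 0.114]
eef_rot: [0.0, 0.936, 0.353, 0.0]
wrist_force: [-0.7, 0.2, -4.4]
opening: 0.252
```

```bash
python3 -c "
from h import *
go(.489,-.402,.115,-2)
s=snap('scene','s7')
I=s['color'].astype(float);x0,y0,x1,y1=335,238,362,260
w=np.clip(I[y0:y1,x0:x1,0]-I[y0:y1,x0:x1,1]-60,0,None);vv,uu=np.nonzero(w);ww=w[vv,uu]
P=np.array([onz(s,u+x0,v+y0,.022)[:2] for u,v in zip(uu,vv)]);e,V=np.linalg.eigh(np.cov(P.T,aweights=ww))
print('mark',len(ww),np.average(P,axis=0,weights=ww),np.degrees(np.arctan2(V[1,1],V[0,1])))"
```

```text
t 38.5 p [ 0.5099 -0.0067  0.114 ] yaw 41.34 tilt 0.01 F [-0.7  0.2 -4.4] open 0.252
shift [-276.8  283.    -1. ] norm 396.0 turn 0.756
mark 5 [0.57734084 0.05231759] -148.01677429806978
```

View pics/s7.png

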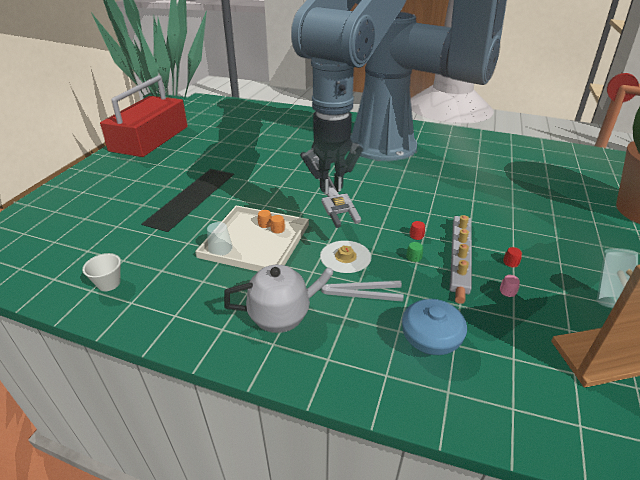

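Call:
arm_command(plan=[0,0,0,0.06,0,0,0,0.1,0,0,0,0.12,0,0,0,0.12,0,0,0,0.12,0,0,0,0.12,0,0,0,0.08,0,0,0,0.036,0,20,0,0,-1,45,0,0,-1,45,0,0,-1,45,0,0,-1,45,0,0,-1,45,0,0,-1,45,0,0,-1,45,0,0,0,40,0,0,0,20,0,0,0,0,0,0,0,0,0,0])

```text
time_s: 40.55
eef_pos: [0.4878, -0.4, 0.1112]
eef_rot: [-0.002, 1.0, -0.018, -0.002]
wrist_force: [0.1, 0.4, -4.9]
opening: 0.256
```

```bash
python3 -c "
from h import *
go(.489,-.402,.012,-2)"
```

```text
t 40.55 p [ 0.4878 -0.4     0.1112] yaw -2.07 tilt 0.31 F [ 0.1  0.4 -4.9] open 0.256
shift [ 1.6  2.4 99.2] norm 99.0 turn -0.001
```

Call:
arm_command(plan=[1,1,20,0,0,0,35,0,0,0,25,0,0,0,14,0,0,0,6,0,0,0,2,0,0,0,0,0,0,0,0,0])

```text
time_s: 41.35
eef_pos: [0.4912, -0.4025, 0.0135]
eef_rot: [0.001, 1.0, -0.017, 0.001]
wrist_force: [-0.8, 1.8, -0.5]
opening: 0.253
```

```bash
python3 -c "
from h import *
st()"
```

```text
t 41.35 p [ 0.4912 -0.4025  0.0135] yaw -1.99 tilt 0.12 F [-0.8  1.8 -0.5] open 0.253
```

Call:
arm_command(plan=[0,0,1,0,0,0,0,0])

```text
time_s: 41.55
eef_pos: [0.491, -0.4026, 0.012]
eef_rot: [0.001, 1.0, -0.018, 0.001]
wrist_force: [0.7, 2.7, 0.9]
opening: 0.254
```

Call:
arm_command(plan=[0,0,1,0,0,0,0,0])

```text
time_s: 41.75
eef_pos: [0.4908, -0.4026, 0.0107]
eef_rot: [0.0, 1.0, -0.018, 0.001]
wrist_force: [1.5, 1.9, 1.0]
opening: 0.254
```

Call:
arm_command(plan=[0,0,1,0,0,0,1,0,0,0,0,0])

```text
time_s: 42.05
eef_pos: [0.4904, -0.4025, 0.0092]
eef_rot: [0.0, 1.0, -0.018, 0.0]
wrist_force: [-2.0, 4.6, 8.5]
opening: 0.258
```

Call:
arm_command(plan=[0,0,0,0,0,0,0,0,0,0,0,0,0,0,0,0,0,0,-10,0,0,0,-30,0,0,0,-40,0,0,0,-40,0,-20,-40,-20,0,-20,-45,0,0,-20,-45,0,0,0,-45,0,0,0,-45,0,0,0,0,0,0], grip=0.45)

```text
time_s: 43.45
eef_pos: [0.4374, -0.1756, 0.1486]
eef_rot: [-0.001, 1.0, -0.015, -0.0]
wrist_force: [0.5, -0.0, -0.3]
opening: 0.451
```

```bash
python3 -c "
from h import *
st();c=snap('top','t8');s=snap('scene')
b=cv2.resize(s['color'][140:300,100:400],None,fx=2,fy=2,interpolation=3)
a=c['color'][190:390,250:550]
a=cv2.resize(a,(480,320));cv2.imwrite('pics/f.png',np.hstack([a[:, :],b])[:,240:1040,::-1])
im=c['color'];hsv=cv2.cvtColor(im,cv2.COLOR_RGB2HSV);S=hsv[:,:,1];H=hsv[:,:,0];V=hsv[:,:,2]
br=((H>8)&(H<28)&(S>110));k=np.zeros(br.shape);k[260:300,500:545]=br[260:300,500:545];v,u=np.nonzero(k);print('worm',onz(c,u.mean(),v.mean(),.024))
for n,box in(('cap',(360,260,445,295)),):
  m=((H>5)&(H<18)&(S>200)&(V>200)).astype(np.uint8);k=np.zeros_like(m);k[260:295,360:445]=m[260:295,360:445]
  _,_,st_,ce=cv2.connectedComponentsWithStats(k)
  for i in range(1,len(ce)):
    if st_[i,4]>15: print('cap',onz(c,*ce[i],.036))
"
```

```text
t 43.45 p [ 0.4374 -0.1756  0.1486] yaw -1.77 tilt 0.1 F [ 0.5 -0.  -0.3] open 0.451
worm [ 0.53370347 -0.40099903  0.024     ]
```

View pics/f.png

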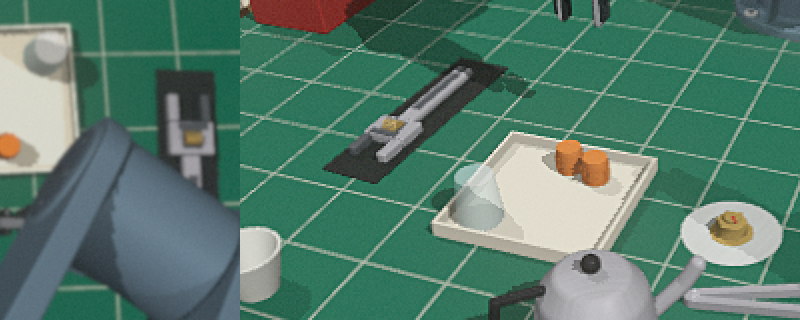

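```bash
python3 -c "
from h import *
print(ctrl.hand_in())"
```

```text
the job is handed in; nothing more can be done
None
```

I did the whole job and handed it in at about 43.5 s robot time. No verdict was reported.

**What I did**
- **Caps:** I pulled the two orange caps (jets 2 and 3; jets 1 and 4 had none) and stood them in the tray.
- **Wrench and worm:** I laid the wrench over the hex and rolled the worm in five strokes until the finger slipped. I then turned the handle about 53° anticlockwise to the stop and laid the wrench back on the mat.

**What the last checks showed**
- **Caps and tea things:** In the last picture both caps stand in the tray. The teapot, glass and bowl look where they were, by eye; I did not measure them.
- **Wrench:** It lies flat on the mat, with its middle about 3 mm from the mat's centre. The gripper is clear of everything.
- **Jaws:** I judged them tight from the finger slipping (sideways force rose to about equal the downward force) and from the picture. I did not measure the jaw's travel.
- **Hex at its stop:** I regripped the handle and pushed again, and the resistance came back at once. The wrench's own angle changed by about 53° (0.93 rad).

**What disagreed or went off plan**
- **Hex mark:** The red mark on the hex read only 45–49° (0.79–0.86 rad) of turn. It covers 5–7 pixels, so it is good to about 6°. For the stop I relied on the resistance and the wrench's angle.
- **Worm force:** It reached 13–15 N at times, above the 12 N limit for rolling.
- **Final cap check:** The arm hid one cap from the top camera and my colour measurement found neither, so the caps' final places are by eye.

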